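# Fit the missing dial knob on a climate panel and hold its push switch down

## Task

One of the three controls on the car climate panel has lost its knob and shows a bare D-shaft. Take the loose pointer knob (same shape as the two fitted ones) out of the parts tray, turn it so that its pointed nose matches the flat side of the shaft, push it fully home on the shaft and press it in, so that the control's push switch is held down for the panel's self-test. Finish like that, still gripping the knob and keeping it pressed; use no brute force, and leave the other parts in the tray and the screwdriver where they lie.

Things in the scene. Friction and masses are not known exactly. Their poses are not given: they have to be found in the camera images.
- panel: Car climate panel on its back, face up, fixed: grey fascia 128 (x) by 262 (y) mm, face 60 mm above the bench. Origin: centre of its underside, z up. Three dial places in a row at x = -18, y = -80, 0, +80 mm (panel frame): the bare shaft is at any one of them, at the other two sit fixed pointer knobs shaped like knob, tops 97 mm above the bench.
- shaft: Bare upright brass D-shaft on the panel, diameter 12 mm, one flat 1 mm from the axis, tip chamfered 1.3 mm. Origin: axis at the tip, 17 mm above the panel's face while out. z up, x points out of the flat (world yaw -1.05 to 0.15 rad). It turns with friction (0.03 N m), so that a small misalignment is partly pulled true; it sinks with switch.
- switch (a joint): Push switch under the shaft: 0 = out, 0.003 m = shaft pressed fully in. Spring return; it starts to move at about 3 N and is fully in at about 5 N.
- knob: Loose black dial knob, 30 g, upright in the tray: round skirt 42 mm wide, 13 mm high; on it a grip fin 18 mm high (31 mm in all) along x, its flat sides 12 mm apart from x = -17 to +10 mm, then a pointed nose to x = +19 mm; white line on top from the middle to the nose. Origin: centre of the underside, z up, x to the nose (world yaw -0.17 to 0.62 rad).
- knob_nose (a point): Top of the knob's pointed nose: 19 mm towards +x and 31 mm above the knob's origin.
- tray: Shallow steel parts tray 120 (x) by 200 (y) by 14 mm high, fixed; floor 3 mm thick. Origin: centre of its underside. The knob, the round knob and the collar stand in it in a row along its y, about 62 mm apart, in any order.
- round_knob: Bystander in the tray: plain round knob without fin, diameter 28, height 20 mm, origin centre of underside.
- collar: Bystander in the tray: aluminium ring, outer diameter 32, height 7 mm, lying flat, origin centre of underside.
- screwdriver: Bystander: black-handled screwdriver 190 mm long lying on the bench beyond the panel; origin under its middle.
- knob_bore (a point): Inner end of the knob's D-shaped bore, on its axis, 11 mm above the underside; frame as knob. Bore 13 mm wide and 11 mm deep from below, its flat 1.4 mm from the axis on the nose (+x) side. Fully home it meets the shaft's tip, the knob's x along the shaft's x; the skirt then stands 6 mm above the panel's face, 3 mm with the switch in.
Things that resemble listed ones, but are neither listed nor needed, are in the scene too. Leave any orange or turquoise look-alike of the knob alone.

How it is judged:
By the outcome, as a careful person would: the job done as asked, in the order asked, and still so for the second after the job is handed in, while the arm keeps its last pose, push and grip.
It also fails if it takes over 32 s, if anything falls off the work surface, if the arm or the gripper's body presses on something with over 40 N, if the wrist force passes 120 N, or if a joint passes its speed limit or range.

## Robot

A 6-joint arm with a two-finger parallel gripper is mounted at the origin on the work surface. World frame = base frame: x ahead of the robot, y to its left, z up, the work surface at z = 0. Lengths are in m, angles in degrees, forces in N, time in s.
With the tool pointing down it reaches from about 0.25 to 0.725 m from the base axis. Payload 9.7 kg.
Tool frame: the origin (TCP) lies midway between the tips of the shut fingers; the grasp point (between the pads) lies bot.hold_point_z behind it (bot.hold_point_z is the distance from the TCP to the grasp point, in m); z points along the fingers, y is the line along which they close (so a half turn about z gives the same grasp; the last joint's range is limited). The gripper opens to 85 mm and grips with 20 to 120 N. Pads are 22 mm wide; open, the fingers measure 114 mm over their backs; the gripper's body (76 mm by 85 mm) begins 54 mm behind the grasp point. The pads swing forward as they close: fully open they stand 13 mm farther back than shut.
Start: joints at [75.86, 4.979, 10.078, 95.1, 0, 90], TCP at [0.134, 0.533, 0.231] pointing down, gripper open.
Joint ranges: [-179.16, 179.16], [-48.56, 103.87], [-65.8, 70.77], [-126.05, 130.52], [-82.76, 87.17], [-180, 180]. Speed limits (degrees/s): [127.2, 127.2, 147.25, 180, 180, 180].

## Interface

Orientations are given as [roll, pitch, yaw] about the fixed x, y, z axes, in that order (R = Rz(yaw) Ry(pitch) Rx(roll)).
In Python, from workcell import bot, camera, camera_model, ticket gives the robot as it stands.
- The arm moves only by the tool send_rows, never from a script. Its argument "targets" is text: rows parted by semicolons, each of 5 numbers parted by spaces: the shift along the tool's x, y, z in mm, then the turn about the tool's z in degrees, then the closure in counts, from 0 (fully open) to 255 (shut). A call has 1 to 20 rows; each row is the pose to reach, as a shift and turn from the pose commanded when the call began, along the tool's axes at that moment; what a row does not reach only later rows make up. A row lasts 1/8 s, in which the tool goes at most 62.5 mm and 10.7 degrees, less where a joint would pass 70% of its speed; a pose out of reach is approached as far as the arm can. A call with a gripper value outside its range is refused whole. The fingers move at their own pace and stop on an object; "newtons" is the grip in N (left out, the last holds). Time passes only in rows, so rows that repeat a pose let the fingers close. It gives the time, the measured TCP pose, the force, the opening and the grip force at its end, in the units of the state.
- bot.get_obs(): the state, without advancing time (a new reading comes with each control period).
- camera(name): name is "scene" or "top"; returns the picture (400x640x3 uint8, blue, green, red); there is no depth.
- camera_model(name): a dict with "K" (3x3 intrinsics, pixels), "pose" (4x4, takes a point from camera to world coordinates). Camera axes: x right, y down, z forward; pixel columns grow to the right and rows downward; lengths in m; the calibration is good to about 2 mm. A picture is of the moment at which its call begins. camera_model takes no time and is no camera call.
- ticket.job_done(): hands the job in; it is judged then, once.
The state is a dict: "time": time; "q": joint angles; "qd": joint speeds; "joint_efforts": joint torques, N m; "ee_pos": TCP position; "tcp_rot": TCP orientation; "wrist_force": force on the tool from outside, world axes, zero at the start; "torque": the same for the moment, N m; "opening": finger opening in m; "grasp_force": force on a finger pad.
Only numpy, scipy, OpenCV 4.12 (cv2) and the standard library are available. Lean on these libraries where they do the work, as an engineer would, in place of code of your own. Each camera call takes 0.05 s, during which the arm holds its last target. There are 200 camera calls.

## Working session

There is one attempt and no reset: what is moved stays moved. The work goes in short steps, Python scripts to look and compute and a tool call to move; the robot and the scene stay as the last step left them, time stands still between calls to the robot, and variables do not carry over. Pictures are saved under pics/ and viewed, at most 10 in all, crops included, and the job is handed in when it is done.

Besides the shell and the picture viewer there is one more tool, called after "Emit:" as name(argument=value, ...) on one line, values as JSON. send_rows: Moves the arm, as the interface text tells. Its arguments: {"type":"object","properties":{"targets":{"type":"string"},"newtons":{"type":"number"}},"required":["targets"]}

```bash
mkdir -p pics
python3 - <<'E'
from workcell import bot,camera,camera_model
import cv2,numpy as np
for n in("top","scene"):
    im=camera(n);cv2.imwrite(f"pics/{n}0.png",im);m=camera_model(n);print(n,np.round(m["K"],1).tolist(),np.round(m["pose"],4).tolist())
print(bot.get_obs(),bot.hold_point_z)
E
```

```text
top [[421.4, 0.0, 326.6], [0.0, 421.4, 200.5], [0.0, 0.0, 1.0]] [[-0.0001, -0.9987, 0.0511, 0.5279], [-0.9999, 0.0009, 0.0166, 0.0496], [-0.0166, -0.0511, -0.9986, 0.878], [0.0, 0.0, 0.0, 1.0]]
scene [[430.0, 0.0, 321.2], [0.0, 430.0, 199.1], [0.0, 0.0, 1.0]] [[0.2186, 0.6365, -0.7397, 1.3441], [0.9757, -0.1329, 0.1739, -0.1155], [0.0124, -0.7597, -0.6501, 0.7406], [0.0, 0.0, 0.0, 1.0]]
{'time': 0.1, 'q': array([7.58611685e+01, 5.00913373e+00, 1.00398219e+01, 9.51010523e+01,
       8.65350087e-04, 9.00009257e+01]), 'qd': array([-0.0537502 , -0.12475582,  0.13818426, -0.07924742,  0.02557179,
        0.02274403]), 'joint_efforts': array([ 1.08569220e-03, -5.21559656e+01,  4.65654838e+01,  1.60075910e-02,
        5.04707180e-05, -1.02033778e-05]), 'ee_pos': array([0.13429417, 0.53313566, 0.23065002]), 'tcp_rot': array([-1.79929636e+02, -8.64212634e-04,  1.65860242e+02]), 'wrist_force': array([-0.0156477 ,  0.15483347,  0.15588411]), 'torque': array([ 0.0139235 , -0.02994272, -0.03385647]), 'grasp_force': 0.0, 'opening': 0.08582093057896224} 0.0187
```

View pics/top0.png

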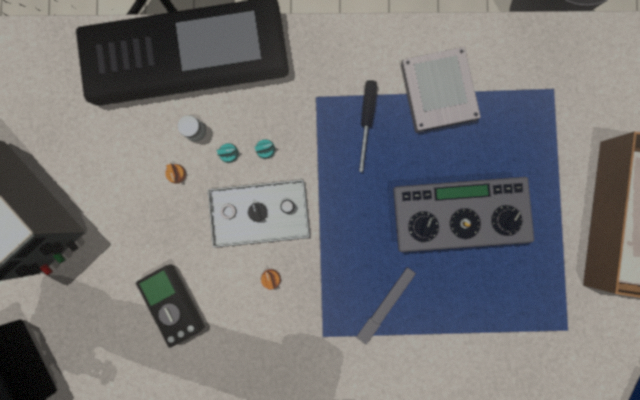

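View pics/scene0.png

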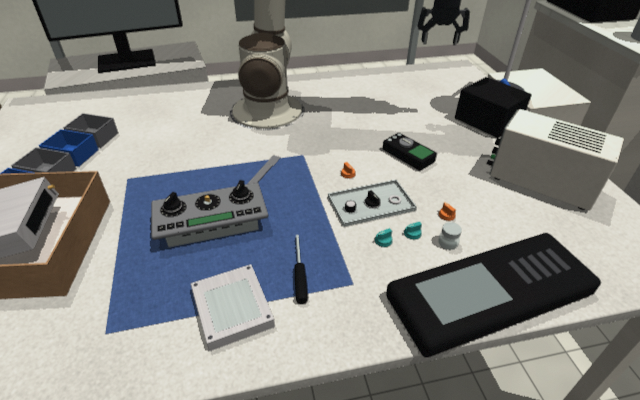

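The tray is at about (260,214) in the top view with the black knob in the middle (258,212). The panel is at (465,215), with the bare shaft at its middle dial (465,224). Next I'll enlarge both.

```bash
cat > h.py <<'E'
import numpy as np,cv2
from workcell import camera_model
def ray(n,u,v):
    m=camera_model(n);P=np.array(m["pose"]);d=P[:3,:3]@np.linalg.inv(m["K"])@[u,v,1];return P[:3,3],d
def onz(n,u,v,z):
    o,d=ray(n,u,v);return o+d*(z-o[2])/d[2]
def proj(n,p):
    m=camera_model(n);P=np.array(m["pose"]);c=P[:3,:3].T@(np.array(p)-P[:3,3]);q=np.array(m["K"])@c;return q[:2]/q[2]
def tri(a,b):
    (o1,d1),(o2,d2)=ray("top",*a),ray("scene",*b)
    s=np.linalg.lstsq(np.c_[d1,-d2],o2-o1,rcond=None)[0];p,q=o1+d1*s[0],o2+d2*s[1];return (p+q)/2,np.linalg.norm(p-q)
E
python3 - <<'E'
from workcell import camera
import cv2,numpy as np
t=np.mean([camera("top").astype(float) for _ in range(4)],0).astype(np.uint8);s=np.mean([camera("scene").astype(float) for _ in range(4)],0).astype(np.uint8)
cv2.imwrite("pics/t1.png",t);cv2.imwrite("pics/s1.png",s)
def c(im,x,y,w,h,k): return cv2.resize(im[y:y+h,x:x+w],None,fx=k,fy=k,interpolation=cv2.INTER_CUBIC)
a=np.hstack([c(t,238,192,40,40,10),c(t,445,204,40,40,10)])
b=np.hstack([c(s,352,178,40,30,10),c(s,187,185,40,30,10)])[:200]
cv2.imwrite("pics/crop1.png",np.vstack([a,b]))
E
```

```text
(no output)
```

View pics/crop1.png

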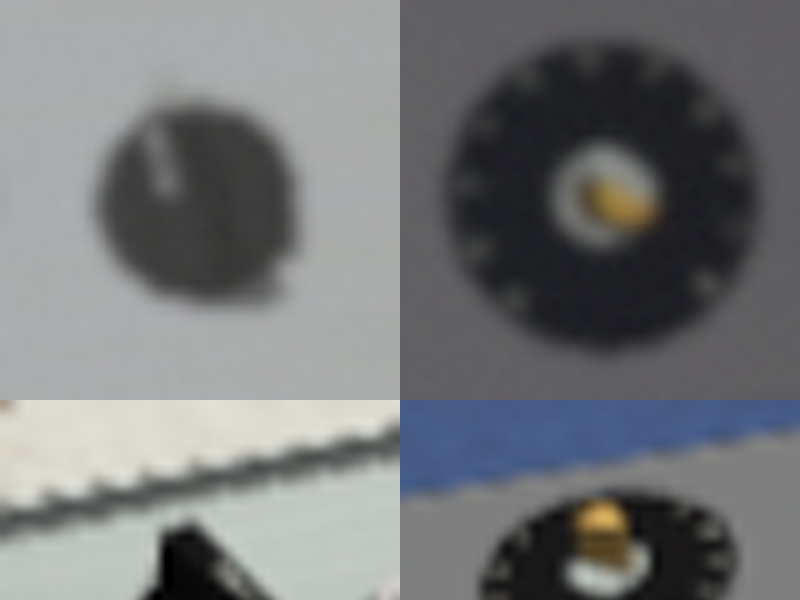

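The top view shows the knob skirt with its white line running from about (255,211) up to (253,204), and the shaft's bright D tip at about (507→505.5... local crop (620,203), pixel (507-40=) ~467,224) on its white washer. Next I'll measure with masks.

Run:
```python
import cv2,numpy as np
from h import *
t=cv2.imread("pics/t1.png");s=cv2.imread("pics/s1.png")
def up(im,x,y,w,h,k=8): return cv2.resize(im[y:y+h,x:x+w],None,fx=k,fy=k,interpolation=cv2.INTER_CUBIC)
def org(p,x,y,k=8): return (np.array(p,float)+.5)/k-.5+[x,y]
def big(m):
    c,_=cv2.findContours(m.astype(np.uint8),0,2);return max(c,key=cv2.contourArea)
def deg(v): return np.degrees(np.arctan2(v[1],v[0]))
# knob dark skirt
a=up(t,238,192,40,40);g=cv2.cvtColor(a,6);c=big(g<115);
(e,ax,an)=cv2.fitEllipse(cv2.convexHull(c)); k=org(e,238,192);print("knob blob",k,np.array(ax)/8,onz("top",*k,.016))
# white line inside hull
m=np.zeros_like(g);cv2.circle(m,(int(e[0]),int(e[1])),int(min(ax)/2)-4,255,-1)
lm=(g>95)&(m>0);lc=big(lm);print("line area",cv2.contourArea(lc)/64)
box=cv2.boxPoints(cv2.minAreaRect(lc));b=sorted([tuple(p) for p in box],key=lambda p:p[1]);
nose=np.mean(b[:2],0);mid=np.mean(b[2:],0)
A=onz("top",*org(mid,238,192),.034);B=onz("top",*org(nose,238,192),.034);print("line",A,B,"yaw",deg(B-A),np.linalg.norm(B-A))
# dial + washer
a=up(t,445,204,40,40);g=cv2.cvtColor(a,6);e,ax,an=cv2.fitEllipse(cv2.convexHull(big(g<75)));d=org(e,445,204);print("dial",np.array(ax)/8,onz("top",*d,.0605))
f=a.astype(int);w=f[...,2]-f[...,0]
for th in(50,70,90):
    G=(w>th)&(f[...,2]>130);c=big(G);pts=c[:,0].astype(float)
    M=cv2.moments(c);cen=(M["m10"]/M["m00"],M["m01"]/M["m00"])
    ang=.5*np.arctan2(2*M["mu11"],M["mu20"]-M["mu02"])
    u=np.array([np.cos(ang),np.sin(ang)])
    p0=onz("top",*org(cen,445,204),.077);p1=onz("top",*org(np.array(cen)+20*u,445,204),.077);print(th,"D cen",p0,"chord dir",deg(p1-p0),"yaw+90",deg(p1-p0)+90,M["m00"]/64,"minrect",cv2.minAreaRect(c)[1:] )
# panel & tray rectangles
q=up(t,380,165,170,100,4);hsv=cv2.cvtColor(q,40);P=(hsv[...,1]<90)|(hsv[...,2]<60)
P=cv2.morphologyEx(P.astype(np.uint8),cv2.MORPH_CLOSE,np.ones((25,25)));P=cv2.morphologyEx(P,cv2.MORPH_OPEN,np.ones((60,60)))
r=cv2.boxPoints(cv2.minAreaRect(big(P)));W=np.array([onz("top",*org(p,380,165,4),.06) for p in r]);print("panel",W.round(4).tolist(),W.mean(0),[np.linalg.norm(W[i]-W[i-1]) for i in(0,1)])
# scene tip
a=up(s,187,185,40,30);f=a.astype(int);G=(f[...,2]-f[...,0]>70)&(f[...,2]>170);M=cv2.moments(big(G));cs=org((M["m10"]/M["m00"],M["m01"]/M["m00"]),187,185)
print("scene tip",cs,M["m00"]/64,onz("scene",*cs,.077))
print("base orient/height check tri", tri(org(cen,445,204),cs))
print("fin-top project in scene for knob",proj("scene",B),proj("scene",A))
cv2.imwrite("pics/v.png",np.vstack([np.hstack([cv2.resize(up(t,253+200,212,24,24,16),(400,400)),cv2.resize(up(s,195,185,24,24,16),(400,400))]),np.hstack([up(s,360,183,40,20,10),up(t,453,200,40,20,10)])]))
```

```text
knob blob [257.63121605 212.27641678] [19.53401375 21.11684036] [0.54796008 0.20552178 0.016     ]
line area 9.953125
line [0.55085655 0.20837542 0.034     ] [0.56362572 0.21286666 0.034     ] yaw 19.378050866732575 0.013535985282961922
dial [31.41922569 31.9917202 ] [ 0.52566579 -0.20305724  0.0605    ]
50 D cen [ 0.52451725 -0.20150041  0.077     ] chord dir -117.82402394130587 yaw+90 -27.824023941305867 8.546875 minrect ((36.79180908203125, 19.952173233032227), 28.610462188720703)
70 D cen [ 0.52393437 -0.20125888  0.077     ] chord dir -116.40216364222331 yaw+90 -26.402163642223314 5.734375 minrect ((33.09380340576172, 15.652474403381348), 26.56505012512207)Traceback (most recent call last):
  File "<stdin>", line 22, in <module>
  File "<stdin>", line 7, in big
ValueError: max() iterable argument is empty
```

```bash
cat >> h.py <<'E'
def up(im,x,y,w,h,k=8): return cv2.resize(im[y:y+h,x:x+w],None,fx=k,fy=k,interpolation=cv2.INTER_CUBIC)
def org(p,x,y,k=8): return (np.array(p,float)+.5)/k-.5+[x,y]
def big(m):
    c,_=cv2.findContours(m.astype(np.uint8),0,2);return max(c,key=cv2.contourArea)
def deg(v): return np.degrees(np.arctan2(v[1],v[0]))
def togo(cmd,yaw,target,yawt):
    "cmd/target in m, yaws in deg, tool down -> tool shift mm, turn"
    y=np.radians(yaw);X=np.array([np.cos(y),np.sin(y),0]);Y=np.array([np.sin(y),-np.cos(y),0])
    d=(np.array(target)-cmd)*1000;return np.round([d@X,d@Y,-d[2],-(yawt-yaw)],1)
E
python3 - <<'E'
from h import *
from workcell import bot
t=cv2.imread("pics/t1.png");s=cv2.imread("pics/s1.png")
a=up(t,238,192,40,40);g=cv2.cvtColor(a,6)
for th in(75,90,105):
    c=cv2.convexHull(big(g<th))[:,0].astype(float);w=np.array([onz("top",*org(p,238,192),.016)[:2] for p in c])
    from scipy.optimize import least_squares
    r=least_squares(lambda q:np.hypot(*(w-q[:2]).T)-q[2],[.548,.206,.021],loss="soft_l1",f_scale=.0005);print(th,r.x)
A,B=np.array([.55085655,.20837542,.034]),np.array([.56362572,.21286666,.034])
print("scene of line",proj("scene",A),proj("scene",B))
a=up(s,187,185,40,30);f=a.astype(int);G=(f[...,2]-f[...,0]>70)&(f[...,2]>170);M=cv2.moments(big(G));cs=org((M["m10"]/M["m00"],M["m01"]/M["m00"]),187,185)
print("scene tip",cs,M["m00"]/64,onz("scene",*cs,.077),"expected",proj("scene",[.524,-.2015,.077]))
o=bot.get_obs();print(togo(o["ee_pos"],o["tcp_rot"][2],[.545,.205,.15],199.4))
cv2.imwrite("pics/v.png",np.vstack([np.hstack([up(t,455,212,20,20,20),up(s,197,190,20,20,20)]),np.hstack([up(s,360,185,40,20,10),up(t,238,197,40,20,10)])]))
E
```

```text
75 [0.54838503 0.20579704 0.01823492]
90 [0.54850166 0.20579683 0.01918143]
105 [0.54855193 0.20580482 0.01997535]
scene of line [373.45351268 194.72608605] [376.68682013 197.65209403]
scene tip [206.81025242 196.27178423] 3.765625 [ 0.52346198 -0.20234084  0.077     ] expected [207.17633949 196.368059  ]
[-478.4 -218.    81.3  -33.5]
```

View pics/v.png

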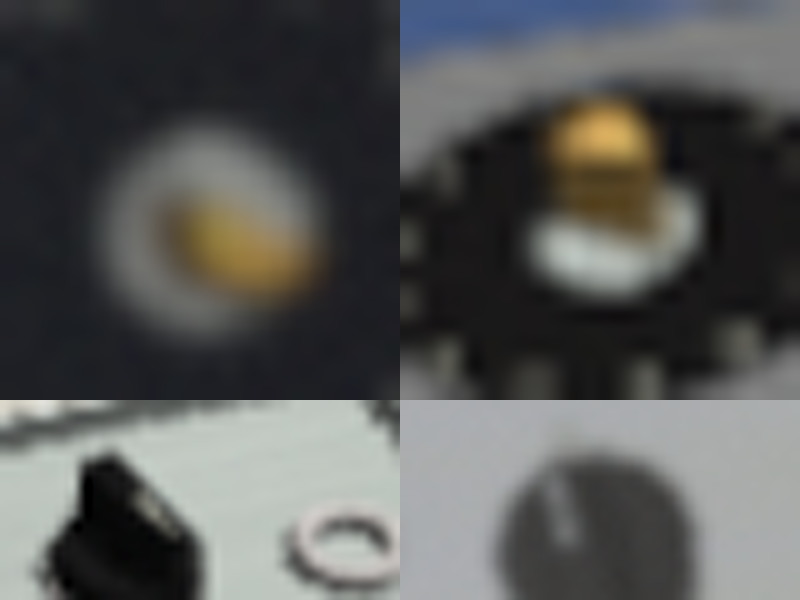

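The crops show the D flat facing up-right in the top view and the knob's line clearly. The skirt centre is about (.549,.207), yaw about 19°. I'll move above the knob now.

Emit:
send_rows(targets="-478 -218 0 -33.5 150;-478 -218 0 -33.5 150;-478 -218 0 -33.5 150;-478 -218 0 -33.5 150;-478 -218 0 -33.5 150;-478 -218 0 -33.5 150;-478 -218 40 -33.5 150;-478 -218 80 -33.5 150;-478 -218 80 -33.5 150;-478 -218 80 -33.5 150;-478 -218 80 -33.5 150;-478 -218 80 -33.5 150", newtons=30)

```text
time: 2.0
ee_pos: [0.5444, 0.2061, 0.1526]
tcp_rot: [180.0, 0.1, -160.6]
wrist_force: [0.1, 1.0, 0.8]
opening: 0.0348
grasp_force: 0.0
```

Run:
```python
from h import *
from workcell import bot,camera
o=bot.get_obs();print(o["time"],o["ee_pos"],o["tcp_rot"],o["opening"],o["q"])
print(togo(o["ee_pos"],o["tcp_rot"][2],[.545,.2055,.018],199.4))
f=lambda x,y:((x-400+.5)/20-.5+197,(y+.5)/20-.5+190)
for a,b,z in(((552,155),(655,168),.0757),((565,214),(655,242),.061)):
    p,q=onz("scene",*f(*a),z),onz("scene",*f(*b),z);print(p,q,deg(q-p)-90, np.linalg.norm(p-q))
cv2.imwrite("pics/g0.png",np.hstack([up(camera("top"),225,175,70,70,6)[:400],up(camera("scene"),340,165,60,60,6.67 if 0 else 6)[:360].copy() if 0 else cv2.resize(camera("scene")[160:220,340:400],(400,400),interpolation=2)]))
```

```text
2.0 [0.54440158 0.20613916 0.15258846] [ 1.79990699e+02  1.03755293e-01 -1.60568566e+02] 0.034788431885516106 [2.07359131e+01 8.39415836e+00 5.10652785e+00 8.66084293e+01
 6.93651213e-03 1.30447693e+00]
[  -0.4   -0.8  134.6 -360. ]
[ 0.52431651 -0.20881058  0.0757    ] [ 0.52922936 -0.19694205  0.0757    ] -22.48657929362986 0.012845153070534503
[ 0.51770031 -0.20953425  0.061     ] [ 0.52514833 -0.19909701  0.061     ] -35.51166859092745 0.012822205822799594
```

View pics/g0.png

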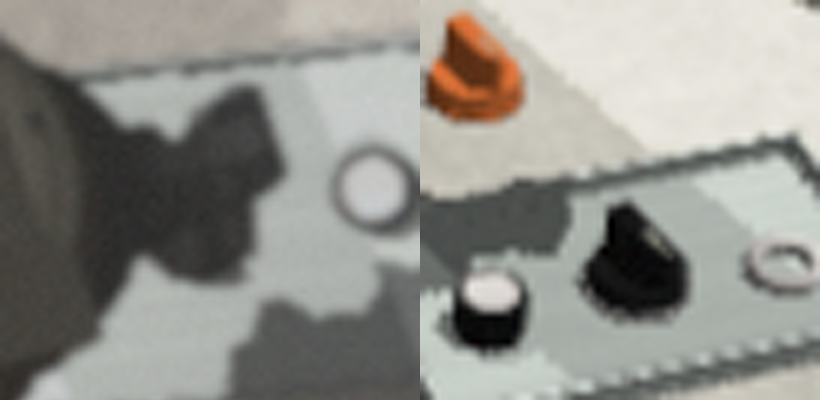

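The pictures show the gripper above the black knob, clear of its neighbours in the tray. I'll descend and close.

Emit:
send_rows(targets="0 0 50 0 150;0 0 100 0 150;0 0 125 0 150;0 0 134 0 150;0 0 134 0 150;0 0 134 0 150;0 0 134 0 255;0 0 134 0 255;0 0 134 0 255;0 0 134 0 255;0 0 134 0 255;0 0 134 0 255", newtons=30)

```text
time: 3.6
ee_pos: [0.5452, 0.2054, 0.0184]
tcp_rot: [180.0, 0.1, -160.6]
wrist_force: [0.1, 1.1, 6.5]
opening: 0.0115
grasp_force: 31.8
```

Emit:
send_rows(targets="0 0 -10 0 255;0 0 -60 0 255;0 0 -110 0 255;0 0 -140 0 255;60 -140 -140 46.9 255;100 -240 -140 46.9 255;156.5 -375.7 -140 46.9 255;156.5 -375.7 -140 46.9 255;156.5 -375.7 -140 46.9 255;156.5 -375.7 -140 46.9 255;156.5 -375.7 -140 46.9 255;156.5 -375.7 -140 46.9 255;156.5 -375.7 -140 46.9 255;156.5 -375.7 -140 46.9 255", newtons=50)

```text
time: 5.35
ee_pos: [0.5217, -0.2001, 0.1575]
tcp_rot: [180.0, 0.0, 152.5]
wrist_force: [0.1, 0.1, -0.3]
opening: 0.0105
grasp_force: 51.8
```

Run:
```python
from h import *
from workcell import bot,camera
o=bot.get_obs();print(o["time"],o["ee_pos"],o["tcp_rot"],o["opening"],o["grasp_force"],o["wrist_force"])
t,s=[np.mean([camera(n).astype(float) for _ in range(3)],0).astype(np.uint8) for n in("top","scene")]
cv2.imwrite("pics/t2.png",t);cv2.imwrite("pics/s2.png",s)
print(proj("scene",[.5258,-.2028,.143]),proj("top",[.5258,-.2028,.143]))
cv2.imwrite("pics/g1.png",np.hstack([up(t,445,195,50,60,8),up(s,180,140,50,60,8)]))
```

```text
5.35 [ 0.5217105  -0.20010597  0.15751273] [1.79990597e+02 6.01597031e-03 1.52539517e+02] 0.01045220272547278 51.804372668266296 [ 0.10473077  0.08338175 -0.34536762]
[201.96886118 174.79296066] [479.46489752 223.27062076]
```

View pics/g1.png

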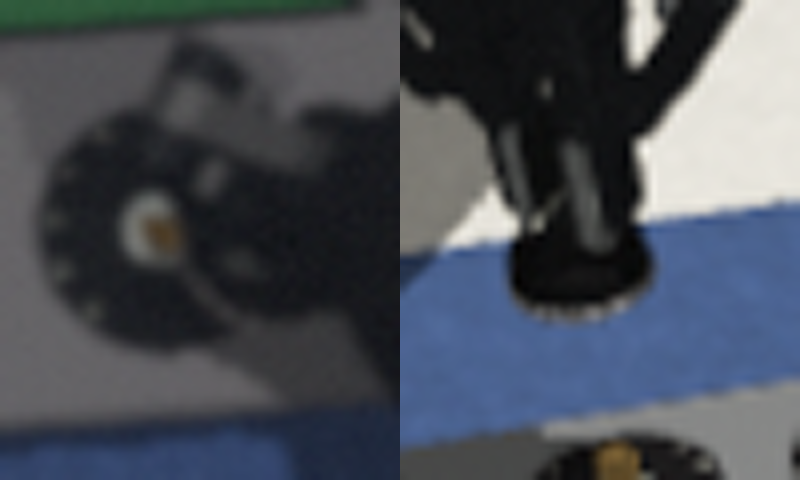

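The top view shows the bare shaft tip at about (465,224), beside the gripper. The scene view shows the knob's skirt held upright and clear against the blue mat. I'll measure the held knob and the dial from the same (scene) camera.

Run:
```python
from h import *
from scipy.optimize import least_squares
s=cv2.imread("pics/s2.png");s1=cv2.imread("pics/s1.png");t1=cv2.imread("pics/t1.png")
def fit(w,r0,c0,fixed):
    f=(lambda q:np.hypot(*(w-q[:2]).T)-r0) if fixed else (lambda q:np.hypot(*(w-q[:2]).T)-q[2])
    r=least_squares(f,[*c0,r0],loss="soft_l1",f_scale=.0004);return r.x.round(4),np.abs(r.fun).mean().round(5)
a=up(s,180,140,50,60);h=cv2.cvtColor(a,40);nb=((h[...,0]>100)&(h[...,0]<125)&(h[...,1]>90)&(h[...,2]>90))
for z in(.1421,):
    pts=[]
    for x in range(105,262,4):
        col=np.where(~nb[230:330,x])[0]
        if len(col) : pts.append((x,230+col.max()))
    pts=np.array(pts,float);print(pts[::4].tolist())
    w=np.array([onz("scene",*org(p,180,140),z)[:2] for p in pts])
    # bottom arc only
    for fx in(True,False): print("knob",fit(w,.021,[.526,-.203],fx))
# side extremes of the skirt at rows near 265..285
for y in(262,268,274,280):
    r=np.where(~nb[y,60:300])[0]+60;print(y,r.min(),r.max())
# dial in scene
a=up(s1,180,180,60,45);g=cv2.cvtColor(a,6)
for th in(60,75):
    m=g<th;c=cv2.convexHull(big(m))[:,0].astype(float);w=np.array([onz("scene",*org(p,180,180),.0605)[:2] for p in c]);print("dial scene",fit(w,.033,[.526,-.203],False))
a=up(t1,445,204,40,40);g=cv2.cvtColor(a,6)
for th in(60,75):
    c=cv2.convexHull(big(g<th))[:,0].astype(float);w=np.array([onz("top",*org(p,445,204),.0605)[:2] for p in c]);print("dial top",fit(w,.033,[.526,-.203],False))
```

```text
[[105.0, 244.0], [121.0, 311.0], [137.0, 320.0], [153.0, 323.0], [169.0, 325.0], [185.0, 324.0], [201.0, 321.0], [217.0, 315.0], [233.0, 306.0], [249.0, 289.0]]
knob (array([ 0.5234, -0.2021,  0.021 ]), np.float64(0.00051))
knob (array([ 0.5242, -0.2021,  0.0204]), np.float64(0.00045))
262 107 254
268 107 256
274 108 255
280 108 254
dial scene (array([ 0.5239, -0.2037,  0.0292]), np.float64(0.00024))
dial scene (array([ 0.5238, -0.2036,  0.0299]), np.float64(0.00025))
dial top (array([ 0.5257, -0.203 ,  0.0292]), np.float64(0.00012))
dial top (array([ 0.5257, -0.203 ,  0.0304]), np.float64(0.00012))
```

Emit:
send_rows(targets="0 0 30 0 255;0 0 60 0 255;0 0 60 0 255;0 0 60 0 255;0 0 60 0 255")

```text
time: 6.28
ee_pos: [0.5222, -0.2014, 0.0988]
tcp_rot: [180.0, 0.1, 152.5]
wrist_force: [-0.2, -0.4, -0.1]
opening: 0.0108
grasp_force: 51.8
```

Run:
```python
from h import *
from workcell import bot,camera
o=bot.get_obs();print(o["time"],o["ee_pos"],o["tcp_rot"],o["wrist_force"])
t,s=[np.mean([camera(n).astype(float) for _ in range(3)],0).astype(np.uint8) for n in("top","scene")]
cv2.imwrite("pics/t3.png",t);cv2.imwrite("pics/s3.png",s)
print(proj("scene",[.524,-.2036,.082]))
cv2.imwrite("pics/g2.png",np.hstack([up(t,445,195,50,50,8),up(s,182,165,50,50,8)]))
```

```text
6.275 [ 0.52221161 -0.20141996  0.09884048] [1.79986354e+02 1.21564251e-01 1.52461006e+02] [-0.15706516 -0.43047528 -0.07584907]
[205.93368684 194.87400364]
```

View pics/g2.png

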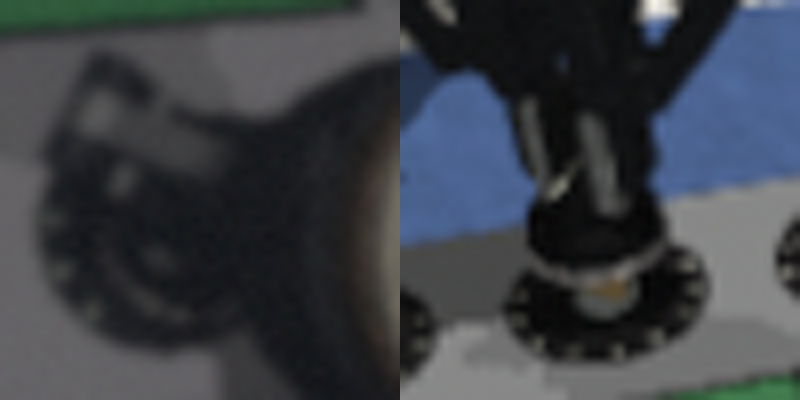

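The scene view shows the skirt centred over the dial: skirt centre column about 206.2, expected 205.9. I'll lower gently.

Emit:
send_rows(targets="0 0 4 0 255;0 0 7 0 255;0 0 8 0 255;0 0 9 0 255;0 0 10 0 255;0 0 10 0 255")

```text
time: 7.32
ee_pos: [0.5217, -0.2013, 0.0873]
tcp_rot: [-180.0, 0.0, 152.5]
wrist_force: [2.5, -1.8, 0.2]
opening: 0.0107
grasp_force: 51.9
```

Emit:
send_rows(targets="-0.5 0 2 0 255;-0.5 0 4 0 255;-0.5 0 5 0 255;-0.5 0 6 0 255;-0.5 0 6 0 255;-0.5 0 6 0 255")

```text
time: 8.07
ee_pos: [0.5219, -0.2014, 0.0814]
tcp_rot: [-180.0, -0.0, 152.5]
wrist_force: [0.3, -1.5, 2.4]
opening: 0.0103
grasp_force: 52.1
```

Emit:
send_rows(targets="0 0 1 0 255;0 0 2 0 255;0 0 3 0 255;0 0 3 0 255;0 0 3 0 255")

```text
time: 8.7
ee_pos: [0.5219, -0.2014, 0.0784]
tcp_rot: [-180.0, 0.0, 152.5]
wrist_force: [-1.8, -0.2, 5.3]
opening: 0.0105
grasp_force: 52.5
```

Emit:
send_rows(targets="0 0 0.3 0 255;0 0 0.6 0 255;0 0 0.6 0 255;0 0 0.6 0 255")

```text
time: 9.2
ee_pos: [0.522, -0.2014, 0.0783]
tcp_rot: [180.0, 0.0, 152.5]
wrist_force: [-3.4, -0.8, 9.3]
opening: 0.0108
grasp_force: 53.0
```

Run:
```python
from h import *
from workcell import bot,camera
s=camera("scene");t=camera("top");o=bot.get_obs();print(o["ee_pos"],o["wrist_force"],o["torque"])
cv2.imwrite("pics/g3.png",np.hstack([up(s,182,165,50,50,8),up(s,340,165,66,66,6)[:400,:396]]) if 0 else up(s,150,160,100,70,8))
a,b=cv2.imread("pics/t1.png"),t
print("tray others diff",np.abs(a[175:250,205:315].astype(int)-b[175:250,205:315]).mean())
cv2.imwrite("pics/t4.png",t)
```

```text
[ 0.52198252 -0.20143308  0.07832561] [-2.4506989  -0.38613306  8.83839466] [-0.12106353  0.59528881 -0.02523322]
tray others diff 9.06690909090909
```

View pics/g3.png

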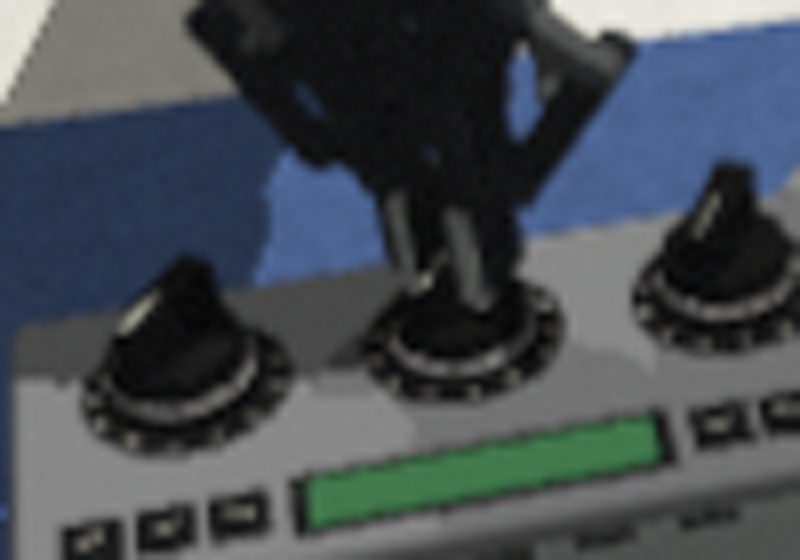

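The knob sits concentric on the dial at about (207,203) and is lower than its fitted neighbours, so it is fully home and pressed in. I'm handing it in.

```bash
python3 -c "
from workcell import ticket
print(ticket.job_done())"
```

```text
the job is handed in; nothing more can be done
None
```

The knob is on the bare shaft with its nose matched to the flat, fully home and pressed to the switch's stop (about 9 N). It is still gripped and held down, and the job was handed in at about 9.3 s.

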